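# Shut a row of flip-cap tubes in one pass

## Task

Shut the five open flip caps on the row of tubes in the low green rack: run the fingertips lightly along the row in one pass, from the robot's left to its right, so that the caps fold down one after another and all lie flush on their tubes. Keep the hand down close to the row until the last cap is reached, then lift clear. Be gentle: do not lift, tip or shove the rack, and leave the stoppers, the other rack, the beaker, the bottle and the pen where they are.

Things in the scene. Friction and masses are not known exactly. Their poses are not given: they have to be found in the camera images.
- rack: The task's loose rack, 120 mm deep (its x) by 260 mm long (y), 1.6 kg: green base and 70 mm high end plates, grey deck 60 mm above the bench. Origin: centre of its underside; z up; +y roughly to the robot's left (within 25 degrees). Its far row, x = +32 mm, holds two fixed short tubes (y = +88, -44 mm; 82 mm high) and two loose stoppers. A sideways push over some 7 N can slide it.
- row_mid (a point): Centre of the top face of tube 3's cap when shut, fixed in the rack at x = -25, y = 0, z = 98 mm; axes as the rack's. The row's five tubes (22 mm across, rims 94 mm above the bench) stand along y at +88, +44, 0, -44, -88 mm from here, numbered 1 to 5 from the robot's left; all shut caps' tops are level with this point.
- hinge1 (a point): Hinge axis of cap 1, along the rack's x, 96 mm above the bench and 16 mm to the left (+y) of the tube's axis; the other tubes likewise. A cap is a 26 mm disc with a tab, 4 mm thick, 33 mm from hinge to tab edge. Shut it lies level, to the right (-y) of its hinge; open it stands up to 33 mm above the hinge, so it folds down to the right.
- cap1 (a joint): Hinge angle of flip cap 1 (1 = leftmost seen by the robot, 5 = rightmost): 0 = shut and flush, about 1.57 = standing upright, 2.0 = open stop, leaning back to the left. Starts 1.1 to 1.9. A light friction hinge (about 0.004 N m) that stays where it is left.
- cap1_tab (a point): Middle of the free edge of cap 1's tab, 33 mm from its hinge, mid-thickness of the 4 mm cap.
- cap2 (a joint): Hinge angle of flip cap 2 (1 = leftmost seen by the robot, 5 = rightmost): 0 = shut and flush, about 1.57 = standing upright, 2.0 = open stop, leaning back to the left. Starts 1.1 to 1.9. A light friction hinge (about 0.004 N m) that stays where it is left.
- cap2_tab (a point): Middle of the free edge of cap 2's tab, 33 mm from its hinge, mid-thickness of the 4 mm cap.
- cap3 (a joint): Hinge angle of flip cap 3 (1 = leftmost seen by the robot, 5 = rightmost): 0 = shut and flush, about 1.57 = standing upright, 2.0 = open stop, leaning back to the left. Starts 1.1 to 1.9. A light friction hinge (about 0.004 N m) that stays where it is left.
- cap3_tab (a point): Middle of the free edge of cap 3's tab, 33 mm from its hinge, mid-thickness of the 4 mm cap.
- cap4 (a joint): Hinge angle of flip cap 4 (1 = leftmost seen by the robot, 5 = rightmost): 0 = shut and flush, about 1.57 = standing upright, 2.0 = open stop, leaning back to the left. Starts 1.1 to 1.9. A light friction hinge (about 0.004 N m) that stays where it is left.
- cap4_tab (a point): Middle of the free edge of cap 4's tab, 33 mm from its hinge, mid-thickness of the 4 mm cap.
- cap5 (a joint): Hinge angle of flip cap 5 (1 = leftmost seen by the robot, 5 = rightmost): 0 = shut and flush, about 1.57 = standing upright, 2.0 = open stop, leaning back to the left. Starts 1.1 to 1.9. A light friction hinge (about 0.004 N m) that stays where it is left.
- cap5_tab (a point): Middle of the free edge of cap 5's tab, 33 mm from its hinge, mid-thickness of the 4 mm cap.
- stopper1: Loose black rubber stopper, standing on the rack's deck in the far row, 22 mm high, 22 mm across the top. Origin: centre of its underside. Leave alone.
- stopper2: Second loose rubber stopper like the first, at the rack's right end in the far row. Leave alone.
- swab_rack: Another loose green rack with 18 small tubes and upright swab sticks, 90 x 196 mm, 115 mm high, beyond the task's rack. Origin: centre of its underside. Leave alone.
- beaker: Open glass beaker, 64 mm across, 75 mm high, beside one end of the rack. Origin: centre of its underside. Leave alone.
- bottle: Small white bottle with grey cap, 48 mm across, 85 mm high, beside the other end of the rack. Origin: centre of its underside. Leave alone.
- pen: White marker pen with a dark cap, lying on the bench in front of the rack, 128 mm long along its x, 14 mm thick. Origin: under the middle of its length, on the bench. Leave alone.

How it is judged:
By the outcome, as a careful person would: the job done as asked, in the order asked, and still so for the second after the job is handed in, with the robot touching nothing.
It also fails if it takes over 45 s, if anything falls off the work surface, if the arm or the gripper's body presses on something with over 40 N, if the wrist force passes 120 N, or if a joint passes its speed limit or range.

## Robot

A 7-joint arm with a two-finger parallel gripper is mounted at the origin on the work surface. World frame = base frame: x ahead of the robot, y to its left, z up, the work surface at z = 0. Lengths are in m, angles in degrees, forces in N, time in s.
With the tool pointing down it reaches from about 0.425 to 0.8 m from the base axis. Payload 8.3 kg.
Tool frame: the origin (TCP) lies between the finger pads; the fingertips stand 19 mm ahead of it and the grasp point (between the pads) is the TCP; z points along the fingers, x is the direction in which the jaws open and shut, and the axes are right-handed (so a half turn about z gives the same grasp; the last joint's range is limited). The gripper opens to 85 mm and grips with 20 to 120 N. Pads are 22 mm wide; open, the fingers measure 114 mm over their backs; the gripper's body (76 mm by 85 mm) begins 54 mm behind the grasp point. The pads swing forward as they close: fully open they stand 13 mm farther back than shut.
Start: joints at [-69.036, 21.967, 0.94, 78.501, -0.361, 79.538, -2.664], TCP at [0.26, 0.568, 0.25] pointing down, gripper open.
Joint ranges: [-169.22, 169.22], [-14.56, 117.87], [-87.37, 89.26], [10.42, 133.3], [-82.24, 262.24], [0.94, 117.77], [-172.7, 172.7]. Speed limits (degrees/s): [136.94, 136.94, 172.46, 172.46, 180, 180, 180].

## Interface

Orientations are given as a 3x3 rotation matrix whose columns are the frame's x, y, z axes.
In Python, from plant import observe, get_image, get_calibration, job_done gives the robot as it stands.
- The arm moves only by the tool drive_tool, never from a script. Its argument "deltas" is a list of rows, each a list of 6 numbers: the shift along the tool's x, y, z in m, then the turn, a rotation vector about the tool's x, y, z in degrees. A call has 1 to 20 rows; each row is the pose to reach, as a shift and turn from the pose commanded when the call began, along the tool's axes at that moment; what a row does not reach only later rows make up. A row lasts 1/10 s, in which the tool goes at most 50 mm and 8.59 degrees, less where a joint would pass 70% of its speed; a pose out of reach is approached as far as the arm can. A call with a gripper value outside its range is refused whole. "gripper" is the opening, from 0 (shut) to 1 (fully open), set as the call begins (left out, the last holds). The fingers move at their own pace and stop on an object; the grip force is fixed at half the most. Time passes only in rows, so rows that repeat a pose let the fingers close. It gives the time, the measured TCP pose, the force and the opening at its end, in the units of the state.
- observe(): the state, without advancing time (a new reading comes with each control period).
- get_image(name): name is "scene" or "side" or "wrist"; returns the picture (480x640x3 uint8, red, green, blue); there is no depth.
- get_calibration(name): a dict with "camera_matrix" (3x3 intrinsics, pixels), "view" (4x4, takes a point from world to camera coordinates); the wrist camera has in their place "T_tool_cam" (4x4, takes a point from camera to tool coordinates, whose origin is the TCP and whose axes are the tool frame's). Camera axes: x right, y down, z forward; pixel columns grow to the right and rows downward; lengths in m; the calibration is good to about 2 mm. A picture is of the moment at which its call begins: read the wrist's pose just before it. get_calibration takes no time and is no camera call.
- job_done(): hands the job in, once; it reports no verdict.
The state is a dict: "time": time; "joints": joint angles; "dq": joint speeds; "joint_torque": joint torques, N m; "ee_pos": TCP position; "eef_rot": TCP orientation; "wrist_force": force on the tool from outside, world axes, zero at the start; "torque": the same for the moment, N m; "grip_width": finger opening in m.
Only numpy, scipy, OpenCV 4.12 (cv2) and the standard library are available. Lean on these libraries where they do the work, as an engineer would, in place of code of your own. Each camera call takes 0.05 s, during which the arm holds its last target.

## Working session

There is one attempt and no reset: what is moved stays moved. The work goes in short steps, Python scripts to look and compute and a tool call to move; the robot and the scene stay as the last step left them, time stands still between calls to the robot, and variables do not carry over. Pictures are saved under pics/ and viewed, and the job is handed in when it is done.

Besides the shell and the picture viewer there is one more tool, called after ">>>" as name(argument=value, ...), one argument or row to a line, values as JSON. drive_tool: Moves the arm, as the interface text tells. Its arguments: {"type":"object","properties":{"deltas":{"type":"array","items":{"type":"array","items":{"type":"number"}}},"gripper":{"type":"number"}},"required":["deltas"]}

```bash
mkdir -p pics; ls; python3 - <<'E'
from plant import *
import cv2, numpy as np
s=observe(); print(s['time'],s['ee_pos'],s['eef_rot'],s['wrist_force'],s['grip_width'])
for n in ['scene','side','wrist']:
    cv2.imwrite(f'pics/{n}0.png',get_image(n)[:,:,::-1]); print(n,get_calibration(n))
E
```

```text
pics
0.0 [0.25963401 0.56798592 0.24924286] [[ 4.15724973e-01  9.09490022e-01 -8.03711608e-04]
 [ 9.09488146e-01 -4.15725748e-01 -1.84779132e-03]
 [-2.01467138e-03  3.72068164e-05 -9.99997970e-01]] [ 0.38666888  0.21222895 -0.42790107] 0.08535579899622325
scene {'camera_matrix': array([[600.61733739,   0.        , 316.1957617 ],
       [  0.        , 600.61733739, 229.04155423],
       [  0.        ,   0.        ,   1.        ]]), 'view': array([[ 0.82157327,  0.56967993, -0.02195784, -0.48150885],
       [ 0.314945  , -0.48563418, -0.81545637, -0.08431496],
       [-0.4752126 ,  0.66304164, -0.57840191,  1.34416039],
       [ 0.        ,  0.        ,  0.        ,  1.        ]])}
side {'camera_matrix': array([[482.08115163,   0.        , 309.50242735],
       [  0.        , 482.08115163, 234.80901981],
       [  0.        ,   0.        ,   1.        ]]), 'view': array([[ 0.72656596, -0.68701789, -0.01040808, -0.39518432],
       [-0.47236903, -0.48844586, -0.73368123,  0.33789959],
       [ 0.49896834,  0.53798426, -0.67941411,  0.50526655],
       [ 0.        ,  0.        ,  0.        ,  1.        ]])}
wrist {'camera_matrix': array([[382.22237617,   0.        , 321.80802522],
       [  0.        , 382.22237617, 240.35076069],
       [  0.        ,   0.        ,   1.        ]]), 'T_tool_cam': array([[ 9.99999824e-01,  1.83532051e-04,  5.63702218e-04,
         7.80632542e-04],
       [-3.57467336e-04,  9.45235424e-01,  3.26389131e-01,
        -8.50353684e-02],
       [-4.72928438e-04, -3.26389275e-01,  9.45235324e-01,
        -1.23764316e-01],
       [ 0.00000000e+00,  0.00000000e+00,  0.00000000e+00,
         1.00000000e+00]])}
```

View pics/scene0.png

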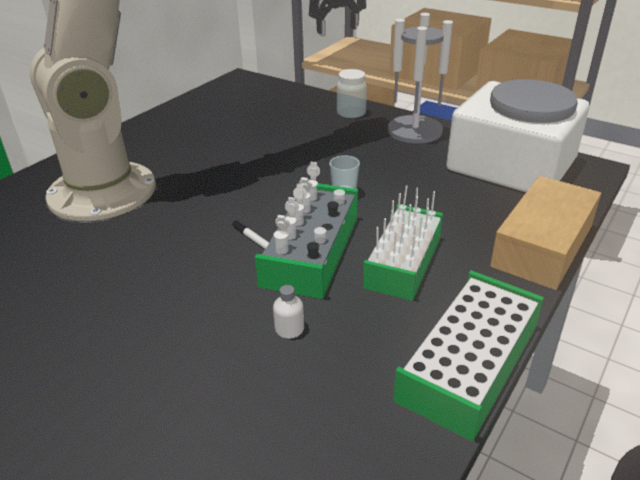

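View pics/side0.png

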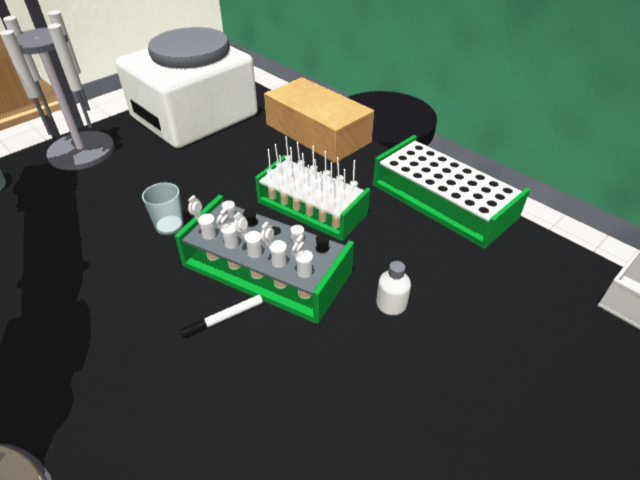

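View pics/wrist0.png

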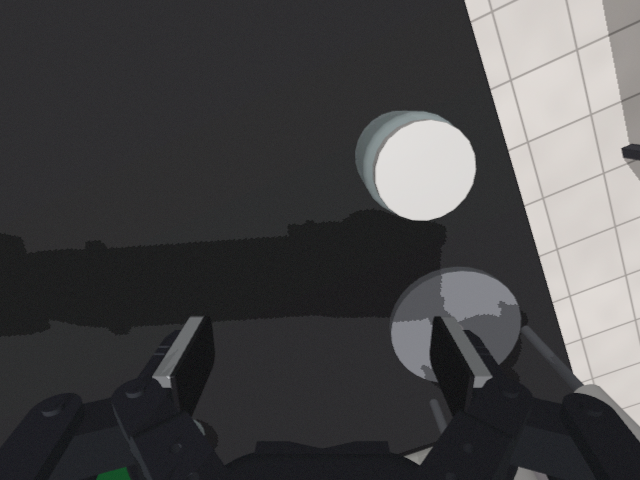

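```bash
python3 - <<'E'
import cv2
a=cv2.imread('pics/side0.png')[170:330,160:370]; cv2.imwrite('pics/sidec.png',cv2.resize(a,None,fx=3.7,fy=3.7,interpolation=cv2.INTER_CUBIC))
a=cv2.imread('pics/scene0.png')[150:300,230:370]; cv2.imwrite('pics/scenec.png',cv2.resize(a,None,fx=4,fy=4,interpolation=cv2.INTER_CUBIC))
E
```

```text
(no output)
```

View pics/sidec.png

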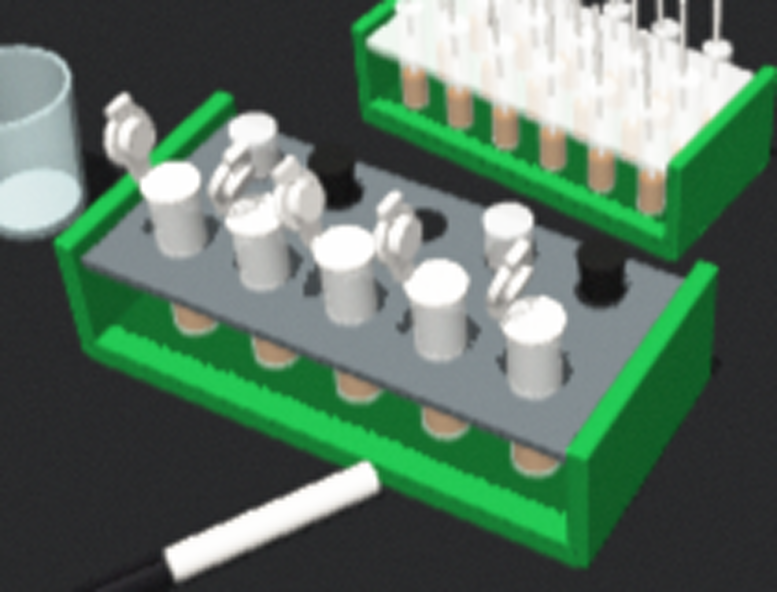

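View pics/scenec.png

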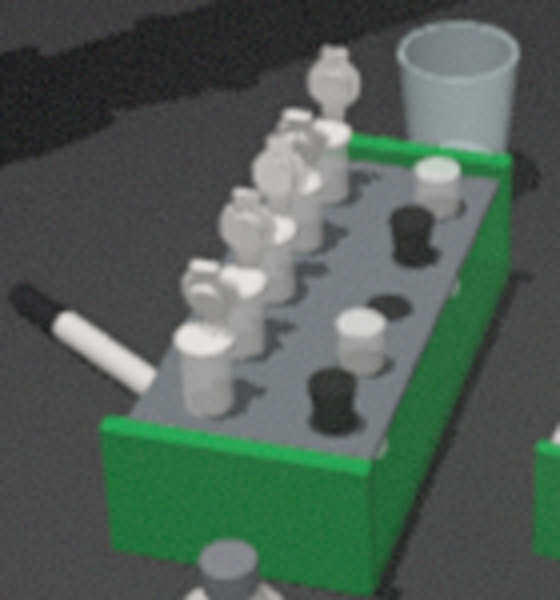

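```bash
cat > h.py <<'E'
from plant import *
import cv2, numpy as np
def rays(name,uv,z,cal=None):
    c=get_calibration(name); K=c['camera_matrix']
    if name=='wrist':
        p,R=cal; T=np.eye(4);T[:3,:3]=R;T[:3,3]=p; T=T@c['T_tool_cam']
    else: T=np.linalg.inv(c['view'])
    d=np.c_[np.array(uv,float),np.ones(len(uv))]@np.linalg.inv(K).T@T[:3,:3].T
    o=T[:3,3]; return o+d*((z-o[2])/d[:,2])[:,None]
def fit(P,L):  # world xy from rack-local xy
    P=P[:,:2];L=np.array(L);pc=P.mean(0);lc=L.mean(0);A=P-pc;B=L-lc
    th=np.arctan2((B[:,0]*A[:,1]-B[:,1]*A[:,0]).sum(),(A*B).sum())
    R=np.array([[np.cos(th),-np.sin(th)],[np.sin(th),np.cos(th)]]);t=pc-R@lc
    return np.degrees(th),t,R,P-(L@R.T+t)
E
python3 - <<'E'
from h import *
L=[[-.025,y] for y in(.088,.044,0,-.044,-.088)]
u=np.array([(171,182),(253,217),(346,248),(437,282),(534,319)])/3.7+[160,170]
P=rays('side',u,.094);th,t,R,r=fit(P,L);print(th,t,r*1e3)
u=np.array([(333,130),(205,340)])/4+[230,150]
print(rays('scene',u,.094), R@np.array(L).T+t[:,None])
u=np.array([(65,245),(583,455),(710,265),(225,97)])/3.7+[160,170]
P=rays('side',u,.07);th,t,R,r=fit(P,[[-.06,.13],[-.06,-.13],[.06,-.13],[.06,.13]]);print(th,t,r*1e3)
u=np.array([(105,425),(370,465),(510,160)])/4+[230,150]
P=rays('scene',u,.07);th,t,R,r=fit(P,[[-.06,-.13],[.06,-.13],[.06,.13]]);print(th,t,r*1e3)
E
```

```text
18.61695333879265 [0.51613101 0.07539255] [[ 0.89674302 -0.08839058]
 [-1.36734652 -0.54013958]
 [ 0.54456799 -0.3931983 ]
 [ 0.15518487  0.59556421]
 [-0.22914937  0.42616425]]
[[ 0.47021275  0.16062771  0.094     ]
 [ 0.52421096 -0.01258468  0.094     ]] [[ 0.46434606  0.47839261  0.49243916  0.5064857   0.52053225]
 [ 0.15080687  0.10910921  0.06741156  0.0257139  -0.01598376]]
18.443310645528786 [0.5162703  0.07347867] [[ 4.00708141 -4.06656706]
 [-0.13415935  5.30343724]
 [-3.3095688   4.94697782]
 [-0.56335326 -6.183848  ]]
18.194856720885745 [0.51966856 0.08075797] [[ 1.4364904   2.06415744]
 [-2.70783974  4.03934224]
 [ 1.27134934 -6.10349968]]
```

```bash
cat >> h.py <<'E'
from scipy.spatial.transform import Rotation as Ro
def delta(p,yaw):
    "shift and turn in tool axes from measured pose to TCP p with tool down, tool x along rack y"
    s=observe(); R=np.array(s['eef_rot']); t=np.radians(yaw)
    G=np.array([[-np.sin(t),np.cos(t),0],[np.cos(t),np.sin(t),0],[0,0,-1.]])
    return R.T@(np.array(p)-s['ee_pos']), np.degrees(Ro.from_matrix(R.T@G).as_rotvec())
E
python3 - <<'E'
from h import *
np.set_printoptions(precision=4,suppress=True)
th=np.radians(18.5);m=np.array([.493,.0675]);yv=np.array([-np.sin(th),np.cos(th)])
print(delta([*(m+.1*yv),.25],18.5))
E
```

```text
(array([-0.2853,  0.352 , -0.    ]), array([ -0.0299,   0.0806, -43.0642]))
```

>>> drive_tool(
  deltas=[
    [-0.01, 0.012, 0, 0, 0, -2],
    [-0.03, 0.037, 0, 0, 0, -4.5],
    [-0.052, 0.064, 0, 0, 0, -8],
    [-0.075, 0.0925, 0, 0, 0, -11],
    [-0.098, 0.121, 0, 0, 0, -15],
    [-0.121, 0.149, 0, 0, 0, -18],
    [-0.145, 0.179, 0, 0, 0, -22],
    [-0.168, 0.207, 0, 0, 0, -25.5],
    [-0.192, 0.237, 0, 0, 0, -29],
    [-0.215, 0.265, 0, 0, 0, -32.5],
    [-0.237, 0.292, 0, 0, 0, -36],
    [-0.257, 0.317, 0, 0, 0, -39],
    [-0.272, 0.336, 0, 0, 0, -41],
    [-0.281, 0.347, 0, 0, 0, -42.5],
    [-0.285, 0.352, 0, 0, 0, -43],
    [-0.285, 0.352, 0, 0, 0, -43],
    [-0.285, 0.352, 0, 0, 0, -43],
    [-0.285, 0.352, 0, 0, 0, -43],
  ],
  gripper=0,
)

```text
time: 1.95
ee_pos: [0.461, 0.1641, 0.2502]
eef_rot: [[-0.318, 0.948, -0.0], [0.948, 0.318, 0.0], [0.0, -0.0, -1.0]]
wrist_force: [-0.3, 0.2, -0.8]
grip_width: 0.0001
```

```bash
python3 - <<'E'
from h import *
s=observe();print({k:np.round(s[k],4).tolist() for k in('time','ee_pos','eef_rot','wrist_force','grip_width')})
np.savez('w1.npz',p=s['ee_pos'],R=s['eef_rot'])
cv2.imwrite('pics/wrist1.png',get_image('wrist')[:,:,::-1])
E
```

```text
{'time': 1.95, 'ee_pos': [0.461, 0.1641, 0.2502], 'eef_rot': [[-0.3176, 0.9482, -0.0003], [0.9482, 0.3176, 0.0002], [0.0003, -0.0003, -1.0]], 'wrist_force': [-0.2632, 0.21, -0.8079], 'grip_width': 0.0001}
```

View pics/wrist1.png

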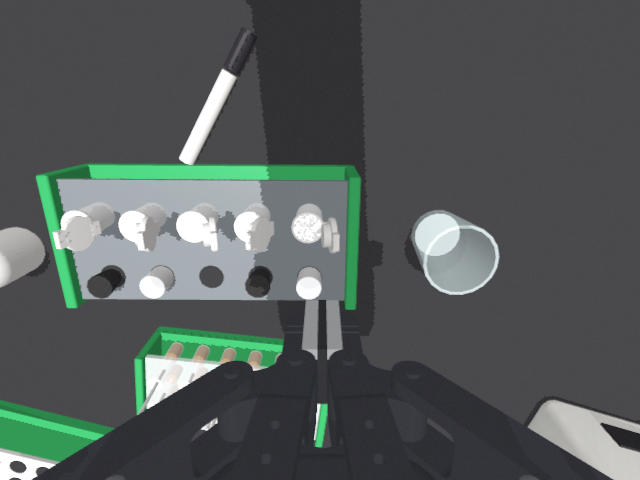

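```bash
python3 - <<'E'
import cv2
a=cv2.imread('pics/wrist1.png')[155:315,30:370]; cv2.imwrite('pics/wrist1c.png',cv2.resize(a,None,fx=2.35,fy=2.35,interpolation=cv2.INTER_CUBIC))
E
```

```text
(no output)
```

View pics/wrist1c.png

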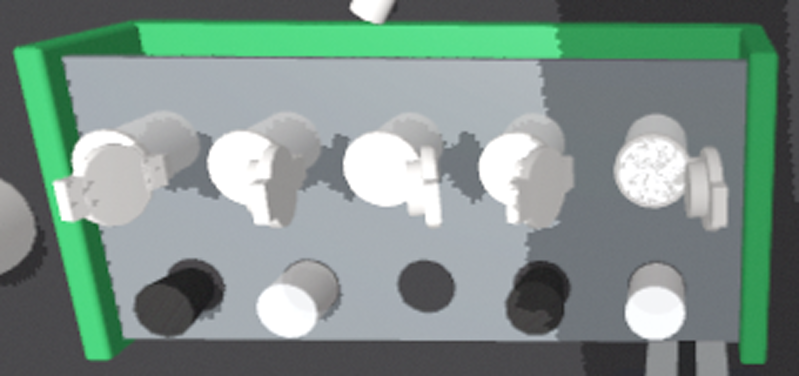

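```bash
python3 - <<'E'
from h import *
np.set_printoptions(precision=4,suppress=True)
w=np.load('w1.npz');cal=(w['p'],w['R'])
f=lambda u,z:rays('wrist',np.array(u)/2.35+[30,155],z,cal)
P=np.r_[f([(652,172),(382,168),(243,168)],.094),f([(655,310),(288,305)],.082),f([(776,55),(765,362),(16,50),(88,358)],.07)]
L=np.array([(-25,88),(-25,0),(-25,-44),(32,88),(32,-44),(-60,130),(60,130),(-60,-130),(60,-130)])/1e3
th,t,R,r=fit(P,L);print(th,t,(r@R)*1e3)
m=R@[-.025,0]+t;print(m)
for y in(.15,.045,-.125):print(y,delta([*(m+R@[0,y]),.13],th))
E
```

```text
18.138715635503036 [0.5167 0.08  ] [[ 0.8613 -0.4249]
 [ 0.0873 -0.318 ]
 [ 0.3906 -1.5489]
 [-0.569  -0.0544]
 [-1.6896  0.5291]
 [ 1.512  -1.0296]
 [-1.0567 -0.5526]
 [ 1.5755  1.8611]
 [-1.1114  1.5381]]
[0.493  0.0722]
0.15 (array([0.0528, 0.0022, 0.1202]), array([-0.0145, -0.0108,  0.3858]))
0.045 (array([-0.0522,  0.0015,  0.1202]), array([-0.0145, -0.0108,  0.3858]))
-0.125 (array([-0.2222,  0.0003,  0.1202]), array([-0.0145, -0.0108,  0.3858]))
```

>>> drive_tool(
  deltas=[
    [0.015, 0, 0, 0, 0, 0.2],
    [0.035, 0.001, 0.005, 0, 0, 0.4],
    [0.048, 0.002, 0.02, 0, 0, 0.4],
    [0.053, 0.002, 0.04, 0, 0, 0.4],
    [0.053, 0.002, 0.065, 0, 0, 0.4],
    [0.053, 0.002, 0.09, 0, 0, 0.4],
    [0.053, 0.002, 0.11, 0, 0, 0.4],
    [0.053, 0.002, 0.122, 0, 0, 0.4],
    [0.053, 0.002, 0.129, 0, 0, 0.4],
    [0.053, 0.002, 0.13, 0, 0, 0.4],
    [0.053, 0.002, 0.13, 0, 0, 0.4],
    [0.053, 0.002, 0.13, 0, 0, 0.4],
    [0.053, 0.002, 0.13, 0, 0, 0.4],
  ],
)

```text
time: 3.3
ee_pos: [0.4471, 0.214, 0.1211]
eef_rot: [[-0.31, 0.951, 0.001], [0.951, 0.31, 0.001], [0.0, 0.001, -1.0]]
wrist_force: [-0.4, 0.0, 0.8]
grip_width: 0.0003
```

```bash
python3 - <<'E'
from h import *
s=observe();print({k:np.round(s[k],4).tolist() for k in('time','ee_pos','eef_rot','wrist_force','torque')})
np.savez('w2.npz',p=s['ee_pos'],R=s['eef_rot'])
w=get_image('wrist')[:,:,::-1];a=get_image('side')[:,:,::-1][100:320,130:370]
cv2.imwrite('pics/wrist2.png',w);cv2.imwrite('pics/side2.png',cv2.resize(a,None,fx=2.7,fy=2.7,interpolation=cv2.INTER_CUBIC))
E
```

```text
{'time': 3.3, 'ee_pos': [0.4471, 0.214, 0.1211], 'eef_rot': [[-0.3095, 0.9509, 0.0012], [0.9509, 0.3095, 0.0008], [0.0004, 0.0014, -1.0]], 'wrist_force': [-0.3916, 0.0335, 0.8419], 'torque': [0.0048, 0.0097, 0.0137]}
```

View pics/wrist2.png

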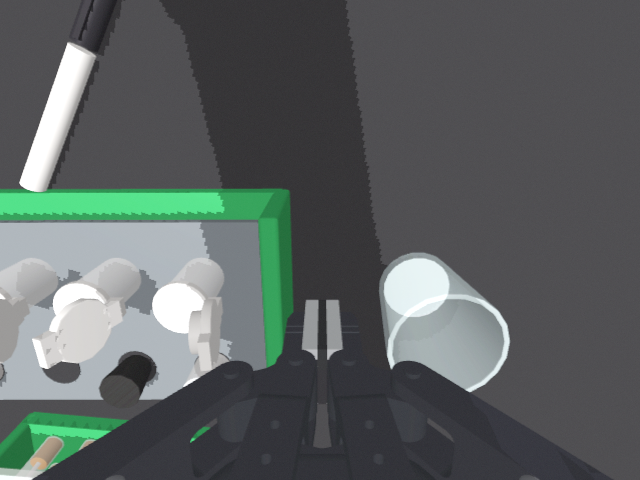

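View pics/side2.png

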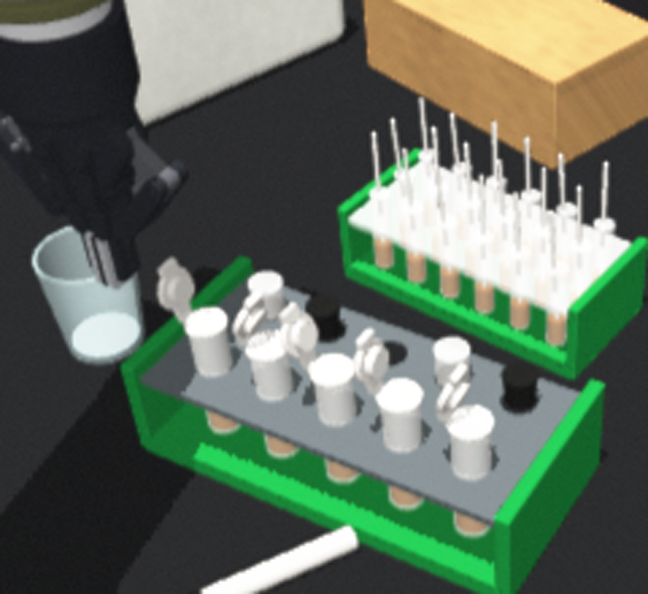

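>>> drive_tool(
  deltas=[
    [-0.003, -0.001, 0.001, 0, 0, 0],
    [-0.007, -0.001, 0.001, 0, 0, 0],
    [-0.011, -0.001, 0.001, 0, 0, 0],
    [-0.015, -0.001, 0.001, 0, 0, 0],
    [-0.019, -0.001, 0.001, 0, 0, 0],
    [-0.023, -0.001, 0.001, 0, 0, 0],
    [-0.027, -0.001, 0.001, 0, 0, 0],
    [-0.031, -0.001, 0.001, 0, 0, 0],
    [-0.035, -0.001, 0.001, 0, 0, 0],
    [-0.039, -0.001, 0.001, 0, 0, 0],
    [-0.041, -0.001, 0.001, 0, 0, 0],
  ],
)

```text
time: 4.5
ee_pos: [0.4584, 0.1741, 0.1192]
eef_rot: [[-0.309, 0.951, -0.0], [0.951, 0.309, -0.0], [-0.0, -0.0, -1.0]]
wrist_force: [-0.8, 1.5, 0.1]
grip_width: 0.0001
```

```bash
python3 - <<'E'
from h import *
s=observe();print({k:np.round(s[k],4).tolist() for k in('time','ee_pos','wrist_force','torque')})
w=get_image('wrist')[:,:,::-1];a=get_image('side')[:,:,::-1][150:320,160:370]
b=np.hstack([cv2.resize(a,(400,324),interpolation=cv2.INTER_CUBIC),cv2.resize(w,(400,300))[:300].repeat(1,0) if 0 else cv2.copyMakeBorder(cv2.resize(w,(400,300)),0,24,0,0,0)])
cv2.imwrite('pics/b3.png',b)
E
```

```text
{'time': 4.5, 'ee_pos': [0.4584, 0.1741, 0.1192], 'wrist_force': [-0.7586, 1.485, 0.1274], 'torque': [0.2941, 0.0416, 0.0428]}
```

View pics/b3.png

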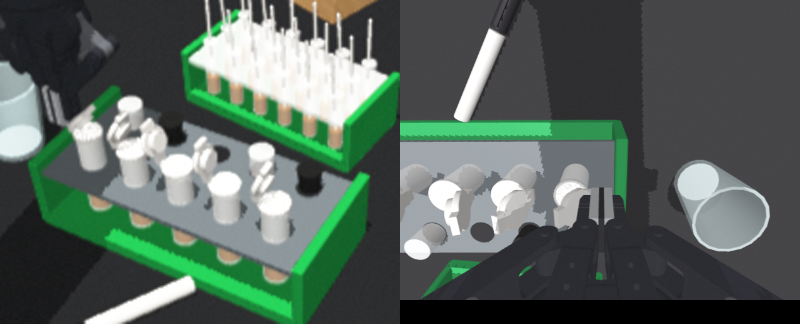

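>>> drive_tool(
  deltas=[
    [-0.004, 0, 0, 0, 0, 0],
    [-0.008, 0, 0, 0, 0, 0],
    [-0.012, 0, 0, 0, 0, 0],
    [-0.016, 0, 0, 0, 0, 0],
    [-0.02, 0, 0, 0, 0, 0],
    [-0.022, 0, 0, 0, 0, 0],
    [-0.022, 0, 0, 0, 0, 0],
  ],
)

```text
time: 5.3
ee_pos: [0.4653, 0.1531, 0.1193]
eef_rot: [[-0.309, 0.951, -0.0], [0.951, 0.309, -0.0], [-0.0, -0.0, -1.0]]
wrist_force: [0.5, 0.4, -0.4]
grip_width: -0.0002
```

```bash
cat > look.py <<'E'
from h import *
import sys
s=observe();print({k:np.round(s[k],4).tolist() for k in('time','ee_pos','wrist_force','torque')})
w=get_image('wrist')[:,:,::-1][150:390];a=get_image('side')[:,:,::-1][150:320,160:370]
cv2.imwrite(sys.argv[1],np.vstack([cv2.resize(a,(370,300),interpolation=cv2.INTER_CUBIC),cv2.copyMakeBorder(cv2.resize(w,(370,139)),0,0,0,0,0)]) if 0 else np.hstack([cv2.resize(a,(400,324),interpolation=cv2.INTER_CUBIC),cv2.resize(w[:,150:450],(400,324))]))
E
python3 look.py pics/b4.png
```

```text
{'time': 5.3, 'ee_pos': [0.4653, 0.1531, 0.1193], 'wrist_force': [0.4868, 0.4083, -0.4115], 'torque': [-0.0343, -0.0059, 0.0213]}
```

View pics/b4.png

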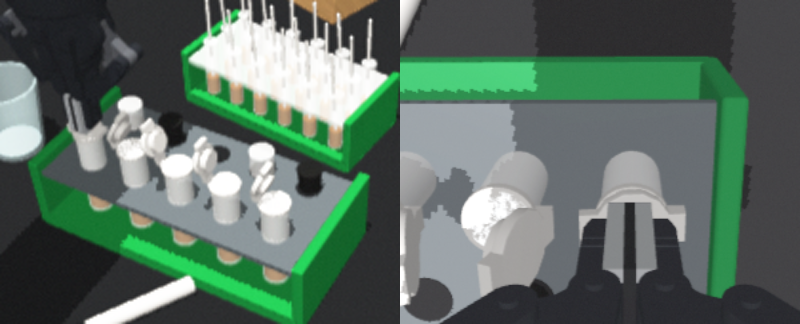

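>>> drive_tool(
  deltas=[
    [0, 0, 0.0005, 0, 0, 0],
    [0, 0, 0.001, 0, 0, 0],
    [0, 0, 0.001, 0, 0, 0],
    [0, 0, 0.001, 0, 0, 0],
  ],
)

```text
time: 5.8
ee_pos: [0.4651, 0.1536, 0.1182]
eef_rot: [[-0.31, 0.951, -0.0], [0.951, 0.31, -0.0], [-0.0, -0.0, -1.0]]
wrist_force: [0.7, 0.4, -0.8]
grip_width: 0.0002
```

>>> drive_tool(
  deltas=[
    [0, 0, 0.0005, 0, 0, 0],
    [0, 0, 0.0005, 0, 0, 0],
    [0, 0, 0.0005, 0, 0, 0],
  ],
)

```text
time: 6.1
ee_pos: [0.4651, 0.1536, 0.1178]
eef_rot: [[-0.31, 0.951, -0.0], [0.951, 0.31, -0.0], [-0.0, -0.0, -1.0]]
wrist_force: [0.2, 0.4, -0.6]
grip_width: 0.0001
```

>>> drive_tool(
  deltas=[
    [0, 0, 0.0005, 0, 0, 0],
    [0, 0, 0.0005, 0, 0, 0],
    [0, 0, 0.0005, 0, 0, 0],
  ],
)

```text
time: 6.4
ee_pos: [0.4651, 0.1536, 0.1172]
eef_rot: [[-0.31, 0.951, -0.0], [0.951, 0.31, -0.0], [-0.0, -0.0, -1.0]]
wrist_force: [0.0, 0.1, -0.6]
grip_width: 0.0001
```

```bash
python3 - <<'E'
from h import *
for i in range(3):
    s=observe(); get_image('side'); print(s['time'],s['ee_pos'].round(4) if hasattr(s['ee_pos'],'round') else s['ee_pos'],np.round(s['wrist_force'],2),np.round(s['torque'],3))
E
python3 look.py pics/b5.png
```

```text
6.4 [0.4651 0.1536 0.1172] [ 0.01  0.07 -0.56] [0.014 0.004 0.026]
6.45 [0.4651 0.1536 0.1173] [-0.31 -0.17  0.31] [ 0.063  0.007 -0.015]
6.5 [0.4651 0.1536 0.1173] [-0.2   0.46 -0.02] [ 0.028  0.039 -0.015]
{'time': 6.55, 'ee_pos': [0.4651, 0.1536, 0.1173], 'wrist_force': [0.7218, -1.1656, -0.4836], 'torque': [-0.0222, 0.0122, 0.0141]}
```

View pics/b5.png

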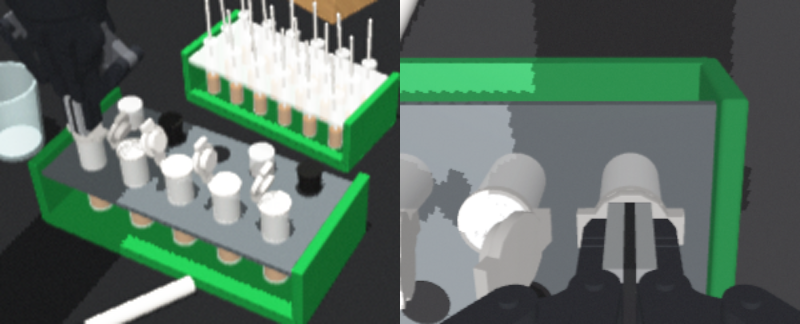

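>>> drive_tool(
  deltas=[
    [0, 0, 0.0005, 0, 0, 0],
    [0, 0, 0.0005, 0, 0, 0],
    [0, 0, 0.0005, 0, 0, 0],
  ],
)

```text
time: 6.95
ee_pos: [0.4652, 0.1536, 0.1171]
eef_rot: [[-0.31, 0.951, 0.0], [0.951, 0.31, 0.0], [0.0, 0.0, -1.0]]
wrist_force: [-1.6, -0.0, 4.7]
grip_width: -0.0003
```

>>> drive_tool(
  deltas=[
    [0, 0, 0.0003, 0, 0, 0],
    [0, 0, 0.0003, 0, 0, 0],
  ],
)

```text
time: 7.15
ee_pos: [0.4653, 0.1536, 0.117]
eef_rot: [[-0.309, 0.951, 0.0], [0.951, 0.309, 0.0], [0.0, 0.0, -1.0]]
wrist_force: [-2.8, -1.4, 8.7]
grip_width: -0.0002
```

>>> drive_tool(
  deltas=[
    [0, 0, -0.0005, 0, 0, 0],
    [-0.003, 0, -0.0005, 0, 0, 0],
    [-0.006, 0, -0.0005, 0, 0, 0],
    [-0.009, 0, -0.0005, 0, 0, 0],
    [-0.012, 0, -0.0005, 0, 0, 0],
    [-0.015, 0, -0.0005, 0, 0, 0],
  ],
)

```text
time: 7.75
ee_pos: [0.47, 0.1392, 0.1171]
eef_rot: [[-0.31, 0.951, 0.0], [0.951, 0.31, 0.0], [0.0, 0.0, -1.0]]
wrist_force: [-1.6, 2.1, 3.2]
grip_width: 0.0002
```

>>> drive_tool(
  deltas=[
    [-0.003, 0, 0, 0, 0, 0],
    [-0.006, 0, 0, 0, 0, 0],
    [-0.009, 0, 0, 0, 0, 0],
    [-0.012, 0, 0, 0, 0, 0],
  ],
)

```text
time: 8.15
ee_pos: [0.4736, 0.1278, 0.1171]
eef_rot: [[-0.31, 0.951, 0.0], [0.951, 0.31, 0.0], [0.0, 0.0, -1.0]]
wrist_force: [-0.9, 2.2, 4.5]
grip_width: -0.0001
```

```bash
python3 look.py pics/b6.png
```

```text
{'time': 8.15, 'ee_pos': [0.4736, 0.1278, 0.1171], 'wrist_force': [-0.8993, 2.1777, 4.4993], 'torque': [0.7279, 0.207, -0.0284]}
```

View pics/b6.png

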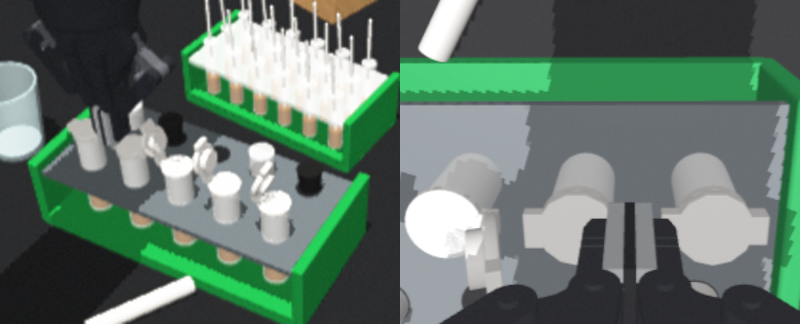

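>>> drive_tool(
  deltas=[
    [-0.003, 0, -0.0001, 0, 0, 0],
    [-0.006, 0, -0.0001, 0, 0, 0],
    [-0.009, 0, -0.0001, 0, 0, 0],
    [-0.012, 0, -0.0001, 0, 0, 0],
    [-0.015, 0, -0.0001, 0, 0, 0],
    [-0.018, 0, -0.0001, 0, 0, 0],
    [-0.021, 0, -0.0001, 0, 0, 0],
  ],
)

```text
time: 8.95
ee_pos: [0.4801, 0.1077, 0.1171]
eef_rot: [[-0.31, 0.951, -0.0], [0.951, 0.31, 0.0], [0.0, 0.0, -1.0]]
wrist_force: [-0.4, 3.3, 4.5]
grip_width: -0.0001
```

>>> drive_tool(
  deltas=[
    [-0.003, 0, 0, 0, 0, 0],
    [-0.006, 0, 0, 0, 0, 0],
    [-0.009, 0, 0, 0, 0, 0],
    [-0.012, 0, 0, 0, 0, 0],
    [-0.015, 0, 0, 0, 0, 0],
    [-0.018, 0, 0, 0, 0, 0],
  ],
)

```text
time: 9.55
ee_pos: [0.4854, 0.091, 0.117]
eef_rot: [[-0.31, 0.951, -0.001], [0.951, 0.31, 0.0], [0.001, -0.0, -1.0]]
wrist_force: [-2.0, 5.8, 4.2]
grip_width: 0.0001
```

```bash
python3 look.py pics/b7.png
```

```text
{'time': 9.55, 'ee_pos': [0.4854, 0.091, 0.117], 'wrist_force': [-2.0266, 5.7723, 4.22], 'torque': [1.3041, 0.4823, 0.0059]}
```

View pics/b7.png

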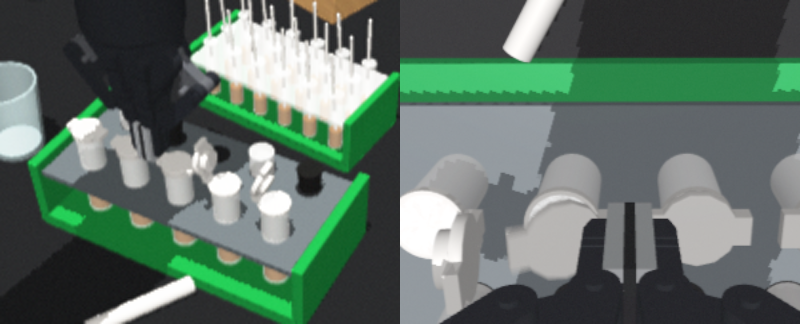

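>>> drive_tool(
  deltas=[
    [-0.0005, 0, -0.0005, 0, 0, 0],
    [-0.003, 0, -0.0005, 0, 0, 0],
    [-0.006, 0, -0.0005, 0, 0, 0],
  ],
)

```text
time: 9.95
ee_pos: [0.4873, 0.0843, 0.1172]
eef_rot: [[-0.309, 0.951, -0.001], [0.951, 0.309, -0.001], [-0.001, -0.001, -1.0]]
wrist_force: [0.2, 0.3, -0.0]
grip_width: -0.0001
```

>>> drive_tool(
  deltas=[
    [-0.003, 0, 0, 0, 0, 0],
    [-0.006, 0, 0.0001, 0, 0, 0],
    [-0.009, 0, 0.0002, 0, 0, 0],
    [-0.012, 0, 0.0003, 0, 0, 0],
  ],
)

```text
time: 10.35
ee_pos: [0.4912, 0.0733, 0.1172]
eef_rot: [[-0.309, 0.951, -0.0], [0.951, 0.309, -0.0], [-0.0, -0.0, -1.0]]
wrist_force: [-0.0, -0.3, 0.3]
grip_width: 0.0003
```

```bash
python3 look.py pics/b8.png
```

```text
{'time': 10.35, 'ee_pos': [0.4912, 0.0733, 0.1172], 'wrist_force': [-0.0313, -0.2967, 0.2765], 'torque': [-0.0523, -0.0081, -0.0115]}
```

View pics/b8.png

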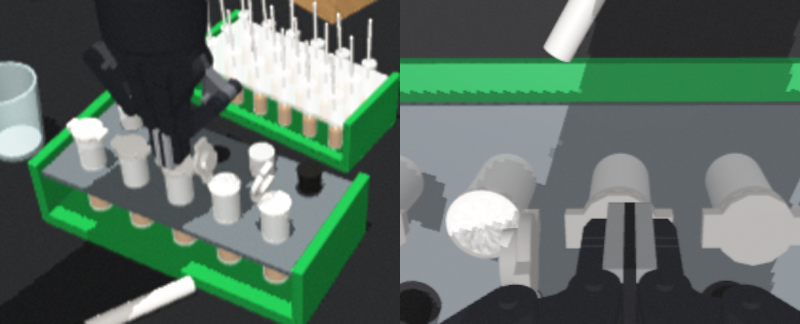

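>>> drive_tool(
  deltas=[
    [-0.003, 0, 0.0002, 0, 0, 0],
    [-0.006, 0, 0.0003, 0, 0, 0],
    [-0.008, 0, 0.0003, 0, 0, 0],
  ],
)

```text
time: 10.75
ee_pos: [0.4938, 0.066, 0.1171]
eef_rot: [[-0.31, 0.951, 0.0], [0.951, 0.31, 0.0], [0.0, 0.0, -1.0]]
wrist_force: [-0.5, 1.2, 1.2]
grip_width: 0.0002
```

>>> drive_tool(
  deltas=[
    [-0.003, 0, 0, 0, 0, 0],
    [-0.006, 0, -0.0003, 0, 0, 0],
    [-0.009, 0, -0.0004, 0, 0, 0],
  ],
)

```text
time: 11.05
ee_pos: [0.4964, 0.057, 0.1173]
eef_rot: [[-0.309, 0.951, -0.0], [0.951, 0.309, -0.0], [-0.0, -0.0, -1.0]]
wrist_force: [-0.6, 0.1, 0.9]
grip_width: -0.0
```

>>> drive_tool(
  deltas=[
    [-0.003, 0, 0, 0, 0, 0],
    [-0.006, 0, 0, 0, 0, 0],
    [-0.009, 0, 0, 0, 0, 0],
  ],
)

```text
time: 11.35
ee_pos: [0.4991, 0.0491, 0.1173]
eef_rot: [[-0.31, 0.951, -0.001], [0.951, 0.31, 0.0], [0.001, -0.0, -1.0]]
wrist_force: [-1.5, 2.0, 1.9]
grip_width: -0.0002
```

```bash
python3 look.py pics/b9.png
```

```text
{'time': 11.35, 'ee_pos': [0.4991, 0.0491, 0.1173], 'wrist_force': [-1.4623, 1.9696, 1.9033], 'torque': [0.652, 0.3027, -0.0094]}
```

View pics/b9.png

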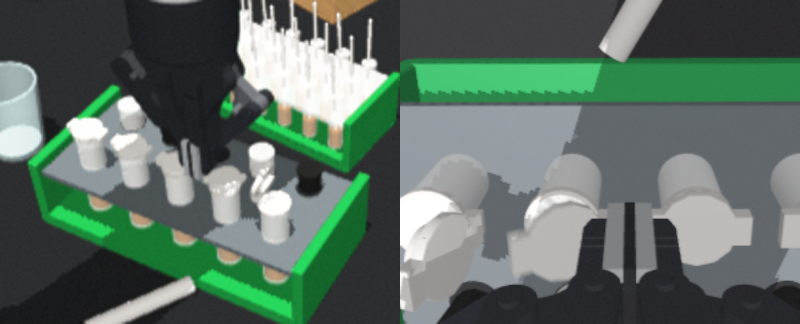

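>>> drive_tool(
  deltas=[
    [-0.003, 0, -0.0001, 0, 0, 0],
    [-0.006, 0, -0.0001, 0, 0, 0],
    [-0.009, 0, -0.0001, 0, 0, 0],
    [-0.012, 0, -0.0001, 0, 0, 0],
    [-0.015, 0, 0, 0, 0, 0],
    [-0.018, 0, 0.0001, 0, 0, 0],
  ],
)

```text
time: 12.05
ee_pos: [0.5049, 0.0315, 0.1173]
eef_rot: [[-0.309, 0.951, -0.0], [0.951, 0.309, -0.0], [-0.0, -0.0, -1.0]]
wrist_force: [0.1, -0.0, -0.1]
grip_width: 0.0002
```

>>> drive_tool(
  deltas=[
    [-0.003, 0, 0.0002, 0, 0, 0],
    [-0.006, 0, 0.0004, 0, 0, 0],
    [-0.009, 0, 0.0004, 0, 0, 0],
  ],
)

```text
time: 12.35
ee_pos: [0.5078, 0.0236, 0.1171]
eef_rot: [[-0.31, 0.951, 0.0], [0.951, 0.31, 0.001], [0.0, 0.0, -1.0]]
wrist_force: [-0.9, 2.2, 2.6]
grip_width: -0.0002
```

```bash
python3 look.py pics/b10.png
```

```text
{'time': 12.35, 'ee_pos': [0.5078, 0.0236, 0.1171], 'wrist_force': [-0.9232, 2.2349, 2.6312], 'torque': [0.4994, 0.0897, -0.0122]}
```

View pics/b10.png

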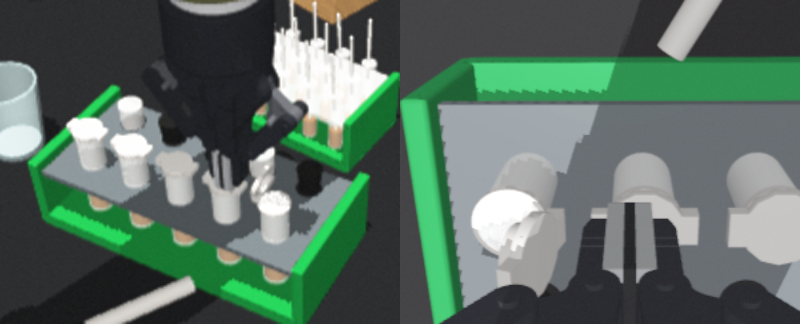

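>>> drive_tool(
  deltas=[
    [-0.003, 0, 0, 0, 0, 0],
    [-0.006, 0, 0, 0, 0, 0],
    [-0.009, 0, -0.0004, 0, 0, 0],
    [-0.012, 0, -0.0005, 0, 0, 0],
    [-0.015, 0, -0.0005, 0, 0, 0],
    [-0.018, 0, -0.0005, 0, 0, 0],
  ],
)

```text
time: 13.05
ee_pos: [0.5129, 0.0063, 0.1172]
eef_rot: [[-0.31, 0.951, -0.001], [0.951, 0.31, 0.0], [0.001, -0.001, -1.0]]
wrist_force: [-0.4, 2.4, 2.0]
grip_width: 0.0001
```

>>> drive_tool(
  deltas=[
    [-0.003, 0, 0, 0, 0, 0],
    [-0.006, 0, 0, 0, 0, 0],
    [-0.009, 0, 0, 0, 0, 0],
    [-0.012, 0, 0, 0, 0, 0],
    [-0.015, 0, 0.0001, 0, 0, 0],
    [-0.018, 0, 0.0002, 0, 0, 0],
  ],
)

```text
time: 13.65
ee_pos: [0.5188, -0.0112, 0.1172]
eef_rot: [[-0.309, 0.951, -0.0], [0.951, 0.309, -0.0], [0.0, -0.0, -1.0]]
wrist_force: [0.3, -0.1, 1.1]
grip_width: -0.0002
```

>>> drive_tool(
  deltas=[
    [-0.003, 0, 0.0002, 0, 0, 0],
    [-0.006, 0, 0.0003, 0, 0, 0],
    [-0.009, 0, 0.0004, 0, 0, 0],
  ],
)

```text
time: 13.95
ee_pos: [0.5218, -0.019, 0.1171]
eef_rot: [[-0.31, 0.951, 0.0], [0.951, 0.31, 0.001], [0.001, 0.001, -1.0]]
wrist_force: [-0.9, 3.5, 5.4]
grip_width: 0.0
```

```bash
python3 look.py pics/b11.png
```

```text
{'time': 13.95, 'ee_pos': [0.5218, -0.019, 0.1171], 'wrist_force': [-0.8605, 3.5044, 5.4302], 'torque': [0.8198, 0.2932, -0.0049]}
```

View pics/b11.png

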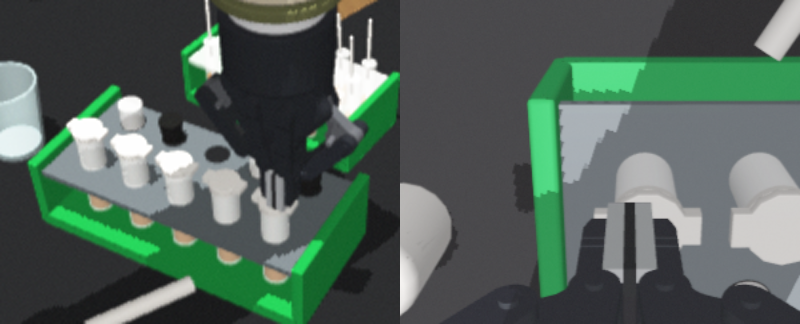

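>>> drive_tool(
  deltas=[
    [-0.002, 0, -0.0001, 0, 0, 0],
    [-0.004, 0, -0.0003, 0, 0, 0],
    [-0.004, 0, -0.002, 0, 0, 0],
    [-0.004, 0, -0.008, 0, 0, 0],
    [-0.004, 0, -0.02, 0, 0, 0],
    [-0.004, 0, -0.04, 0, 0, 0],
    [-0.004, 0, -0.065, 0, 0, 0],
    [0, 0, -0.09, 0, 0, 0],
    [0.02, -0.01, -0.115, 0, 0, 0],
    [0.05, -0.03, -0.13, 0, 0, 0],
    [0.075, -0.045, -0.135, 0, 0, 0],
    [0.09, -0.05, -0.135, 0, 0, 0],
    [0.09, -0.05, -0.135, 0, 0, 0],
    [0.09, -0.05, -0.135, 0, 0, 0],
    [0.09, -0.05, -0.135, 0, 0, 0],
  ],
)

```text
time: 15.55
ee_pos: [0.4466, 0.0496, 0.252]
eef_rot: [[-0.308, 0.951, 0.0], [0.951, 0.308, -0.0], [-0.0, 0.0, -1.0]]
wrist_force: [-0.1, 0.3, -0.1]
grip_width: -0.0
```

```bash
python3 - <<'E'
from h import *
s=observe();print({k:np.round(s[k],4).tolist() for k in('time','ee_pos','wrist_force')})
np.savez('w3.npz',p=s['ee_pos'],R=s['eef_rot'])
cv2.imwrite('pics/wrist9.png',get_image('wrist')[:,:,::-1])
a=get_image('side')[:,:,::-1];cv2.imwrite('pics/side9f.png',a);cv2.imwrite('pics/side9.png',cv2.resize(a[170:330,160:370],None,fx=3.7,fy=3.7,interpolation=cv2.INTER_CUBIC))
a=get_image('scene')[:,:,::-1];cv2.imwrite('pics/scene9.png',cv2.resize(a[150:300,230:370],None,fx=4,fy=4,interpolation=cv2.INTER_CUBIC))
E
```

```text
{'time': 15.55, 'ee_pos': [0.4466, 0.0496, 0.252], 'wrist_force': [-0.1197, 0.2591, -0.0699]}
```

View pics/wrist9.png

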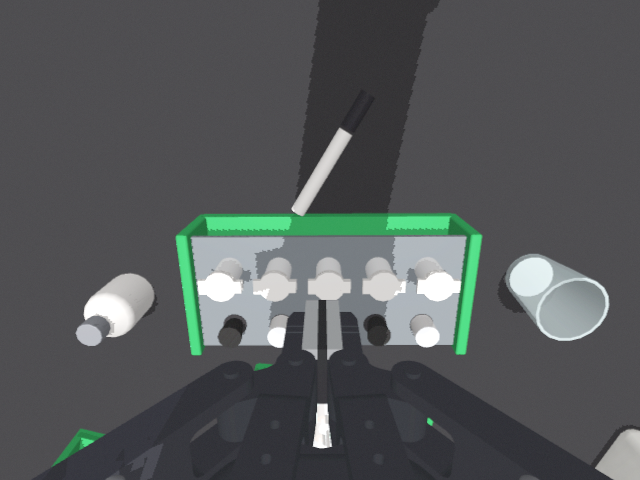

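View pics/side9.png

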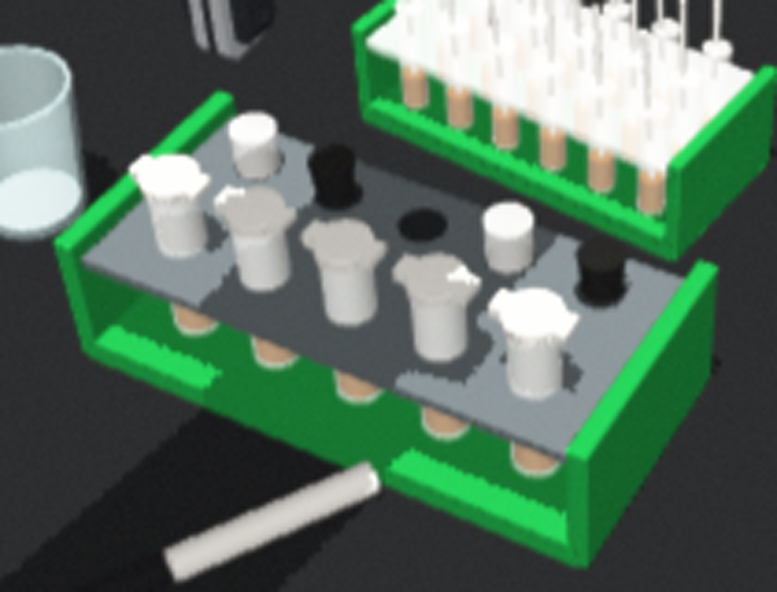

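View pics/scene9.png

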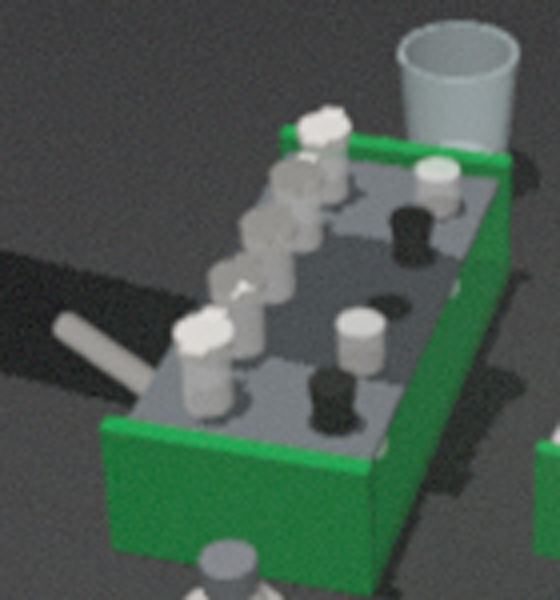

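All five caps lie shut, and the rack, stoppers, pen, beaker and bottle sit at the same pixels as before. The rack's top corners in the side crop are still at about (65,245), (583,455) and (710,265).

```bash
python3 -c "
from plant import *
job_done()"
```

```text
the job is handed in; nothing more can be done
```

All five caps are shut and look flush on their tubes. I swept the closed fingertips once along the row from left to right, pressing lightly, and lifted clear only after cap 5 was down.

- **Forces:** the largest readings were about 9 N downward, briefly, while I found the top of cap 1, and about 6 N sideways as cap 3's hinge passed. Forces were only read at the end of each short move, so brief peaks in between could have been higher.
- **Time:** about 15.6 s of the 45 s allowed.
- **Last checks:** the final wrist, side and scene pictures show the five caps level. The rack and the near stoppers, pen and beaker are at the same pixels as before. I compared these by eye and did not measure cap angles to better than a degree or two. The bottle and swab rack I only saw partly, and nothing touched them.
- **Disagreement:** before the sweep, the cameras' estimates of the rack's position differed by up to about 7 mm. I used the closer wrist-camera fit, whose residuals were under 2 mm, and the fingertips met the caps where it predicted.

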